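# Bring the pepper mill to the front of the spice carousel

### The job

Turn the round wooden spice carousel until the tall pepper mill stands at the front, lined up straight with the small marker block on the carousel's fixed foot. Turn it by pushing one or more of the upright pegs on its rim with the fingertips, calmly enough that nothing slides off or topples, and leave it at rest. Do not touch or lift the mill, the shaker or the jars that ride on it, and leave the things on the table around it where they are.

Things in the scene. Friction and masses are not known exactly. Their poses are not given: they have to be found in the camera images.
- carousel_base: Fixed dark-wood foot of the carousel: disc of 100 mm radius, 12 mm high. Origin on the turning axis, at table height. Its own -x axis points to the carousel's front, where a tongue 10 mm high and 30 mm wide runs out from under the turntable and carries the marker. The foot's yaw varies, so its front need not face the robot exactly.
- front_marker (a point): Top centre of the front marker: a 16 mm square dark-wood post set cornerwise on the foot's tongue, just outside the turntable's rim, 159 mm from the turning axis, its top 34 mm above the table. It is fixed.
- turntable: Round wooden top that turns both ways without a stop about the foot's vertical axis; radius 140 mm, underside 16 mm, top face 34 mm above the table; origin on the axis at table height. Weighs about 1 kg; bearing drag takes 1 to 2 N at a peg, stops it when the push ends and holds it there. Things on it ride along by friction. A steel button, 20 mm wide, 11 mm high, sits in its centre.
- peg_0 (a point): Top of one of six like upright dark-wood pegs near the turntable's rim, the one on the turntable's own +x axis; the others stand at 60 degree steps round it. All are 130 mm from the turning axis, 13 mm thick (18 mm at the foot, 17 mm at the head), tops 79 mm above the table; fixed to the turntable.
- pepper_mill: The pepper mill: turned dark-brown wood, 58 mm in diameter, 160 mm tall, the tallest thing on the carousel. It stands loose on the turntable, its centre about 45 mm from the turning axis. Origin at the centre of its underside, z up.
- salt_shaker: Glass salt shaker with a domed grey cap, 44 mm in diameter, 90 mm tall, loose on the turntable about 45 mm from its axis. Origin at the centre of its underside, z up.
- spice_jar_2: Glass spice jar with a yellow cap, 45 mm in diameter, 107 mm tall, loose on the turntable about 45 mm from its axis. Origin at the centre of its underside, z up.
- spice_jar_3: Glass spice jar with a dark cap, 43 mm in diameter, 99 mm tall, loose on the turntable about 45 mm from its axis. Origin at the centre of its underside, z up.
- tea_mug: Striped mug, 87 x 124 x 97 mm, standing on the table to the left of the carousel; bystander. Origin at the centre of its underside.
- tomato_tin: Low food tin, 76 mm in diameter, 58 mm high, standing on the table to the right of the carousel; bystander. Origin at the centre of its underside.
- kitchen_timer: Round kitchen timer, 72 mm in diameter, 49 mm high, standing on the table to the right of the carousel and farther back; bystander. Origin at the centre of its underside.
Mind the look-alikes: they are no part of the job. What is shaped like the salt_shaker but green is not meant. What is shaped like the spice_jar_2 but green is not meant.

How it is judged:
By the outcome, as a careful person would: the job done as asked, in the order asked, and still so for the second after the job is handed in, with the robot touching nothing.
It also fails if it takes over 51 s, if anything falls off the work surface, if the arm or the gripper's body presses on something with over 40 N, if the wrist force passes 120 N, or if a joint passes its speed limit or range.

### The arm

A 7-joint arm with a two-finger parallel gripper is mounted at the origin on a cart in front of the work surface, level with it; the furniture and walls round the work are solid. World frame = base frame: x ahead of the robot, y to its left, z up, the work surface at z = 0. Lengths are in m, angles in rad, forces in N, time in s.
With the tool pointing down it reaches from about 0.4 to 0.85 m from the base axis. Payload 10.4 kg.
Tool frame: the origin (TCP) lies between the finger pads; the fingertips stand 14 mm ahead of it and the grasp point (between the pads) lies 5 mm behind it (r.finger_overhang is the z of the fingertips in the tool frame, in m); z points along the fingers, y is the line along which they close (so a half turn about z gives the same grasp; the last joint's range is limited). The gripper opens to 87 mm and grips with 3 to 60 N. Pads are 19 mm wide; open, the fingers measure 117 mm over their backs; the gripper's body (75 mm by 190 mm) begins 51 mm behind the grasp point.
Start: joints at [1.12, 0.332, -0.065, 1.46, 0.022, 1.35, -0.088], TCP at [0.259, -0.569, 0.237] pointing down, gripper open.
Joint ranges: [-2.6, 2.6], [-0.5, 2.12], [-1.47, 1.34], [0.16, 2.42], [-1.27, 4.41], [0.06, 2.06], [-2.6, 2.6]. Speed limits (rad/s): [2.22, 2.22, 2.79, 2.79, 3.14, 3.14, 3.14].

### API

Orientations are given as a unit quaternion [x, y, z, w].
In Python, from bench import r, optics gives the robot as it stands.
- The arm moves only by the shell command python3 -m pendant 'ROWS' [FORCE]. ROWS is JSON, a list of rows, each a list of 7 numbers: the closure, from -1 (fully open) to 1 (shut), then the shift along the tool's x, y, z scaled (see below), then the turn, a rotation vector about the tool's x, y, z scaled (see below). In form: [[grip, x, y, z, rx, ry, rz], ...]. A call has 1 to 8 rows; each row is the pose to reach, as a shift and turn from the pose commanded when the call began, along the tool's axes at that moment; what a row does not reach only later rows make up. The controller multiplies each number of a shift by 0.3 m and each number of a turn by 120 degrees. A row lasts 1/8 s, in which the tool goes at most 62.5 mm and 10.7 degrees, less where a joint would pass 70% of its speed; a pose out of reach is approached as far as the arm can. A call with a number of a shift or a turn outside -1 to 1 is refused whole. A call with a gripper value outside its range is refused whole. The fingers move at their own pace and stop on an object; FORCE is the grip in N (left out, the last holds). Time passes only in rows, so rows that repeat a pose let the fingers close. It gives the time, the measured TCP pose, the force, the opening and the grip force at its end, in the units of the state.
- r.read_state(): the state, without advancing time (a new reading comes with each control period).
- optics.camera(name): name is "scene" or "top" or "wrist"; returns a dict with "pixels" (420x560x3 uint8, red, green, blue), "vfov" (degrees; the focal length in pixels is half the picture's height over the tangent of half this angle, whatever the lens; pixels are square), "cx", "cy" (the principal point, pixels), "rvec" (rotation vector, rad) and "tvec" (3), from world to camera coordinates, as OpenCV has them. Camera axes: x right, y down, z forward; pixel columns grow to the right and rows downward; lengths in m; the calibration is good to about 2 mm. A picture is of the moment at which its call begins. There is no depth.
- r.close_job(): hands the job in; it is judged then, once.
The state is a dict: "time": time; "joint_positions": joint angles; "joint_vel": joint speeds; "joint_torque": joint torques, N m; "ee_pos": TCP position; "eef_rot": TCP orientation; "ft_force": force on the tool from outside, world axes, zero at the start; "torque": the same for the moment, N m; "width": finger opening in m; "grip_force": force on a finger pad.
Only numpy, scipy, OpenCV 4.12 (cv2) and the standard library are available. Lean on these libraries where they do the work, as an engineer would, in place of code of your own. Each camera call takes 0.05 s, during which the arm holds its last target. There are 200 camera calls.

## Working session

There is one attempt and no reset: what is moved stays moved. The work goes in short steps, Python scripts to look and compute and a shell command to move; the robot and the scene stay as the last step left them, time stands still between calls to the robot, and variables do not carry over. Pictures are saved under pics/ and viewed, at most 10 in all, crops included, and the job is handed in when it is done.

```bash
ls; mkdir -p pics; python3 - <<'E'
from bench import r, optics
import cv2,pickle
d={}
for n in("scene","top"):
    c=optics.camera(n);d[n]=c
    cv2.imwrite(f"pics/{n}0.png",c["pixels"][:,:,::-1]); print(n,c["vfov"],c["cx"],c["cy"],c["rvec"],c["tvec"])
pickle.dump(d,open("cams0.pkl","wb"))
s=r.read_state();print(s["time"],s["ee_pos"],s["eef_rot"],s["width"],r.finger_overhang)
E
```

```text
pics
scene 42.03596131136217 284.84912267325154 204.66180429062965 [ 1.97907261 -0.61447265  0.35666903] [-0.47271791  0.19372167  1.18456237]
top 44.22157539144871 273.7749924692268 213.80128933286792 [ 2.1602521  -1.69640816  0.38891258] [-0.15154335  0.53160947  1.05903372]
0.1 [ 0.25915412 -0.56839575  0.23584159] [ 9.77212101e-01  2.12264273e-01 -1.68004505e-04 -5.99709579e-04] 0.08678422032640572 0.014
```

View pics/top0.png

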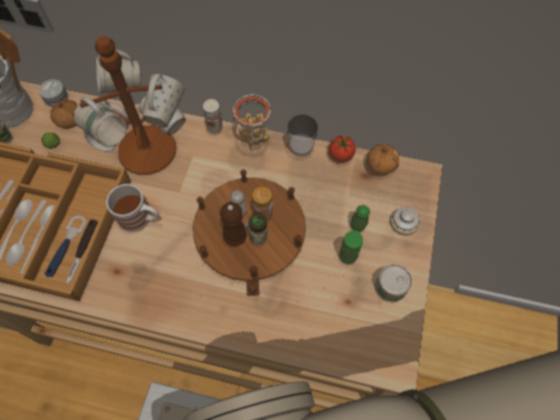

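View pics/scene0.png

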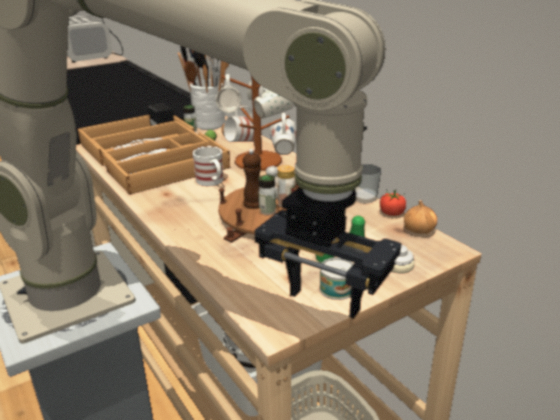

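Top view: the turntable is centred near (249,227), the mill's base near (234,240), the marker near (253,286), and there are pegs around the rim. I'll zoom in for accurate pixels.

```bash
cat > h.py <<'E'
import numpy as np,cv2,pickle
def K(c):
    f=210/np.tan(np.radians(c["vfov"]/2)); return np.array([[f,0,c["cx"]],[0,f,c["cy"]],[0,0,1.]])
def proj(c,P): return cv2.projectPoints(np.array(P,float).reshape(-1,3),np.array(c["rvec"]),np.array(c["tvec"]),K(c),None)[0].reshape(-1,2)
def onz(c,uv,z):
    R=cv2.Rodrigues(np.array(c["rvec"]))[0];C=-R.T@np.array(c["tvec"])
    d=(R.T@np.linalg.inv(K(c))@np.c_[np.array(uv,float).reshape(-1,2),np.ones(np.size(uv)//2)].T).T
    return C+d*((z-C[2])/d[:,2])[:,None]
E
python3 - <<'E'
from h import *
d=pickle.load(open("cams0.pkl","rb"));c=d["top"]
im=c["pixels"][160:310,170:330,::-1]
cv2.imwrite("pics/crop0.png",cv2.resize(im,None,fx=4,fy=4,interpolation=cv2.INTER_CUBIC)[:600])
print(onz(c,[249,227],.034),onz(c,[253,283],.034))
E
```

```text
[[0.54639697 0.04078249 0.034     ]] [[ 0.40957047 -0.00567735  0.034     ]]
```

View pics/crop0.png

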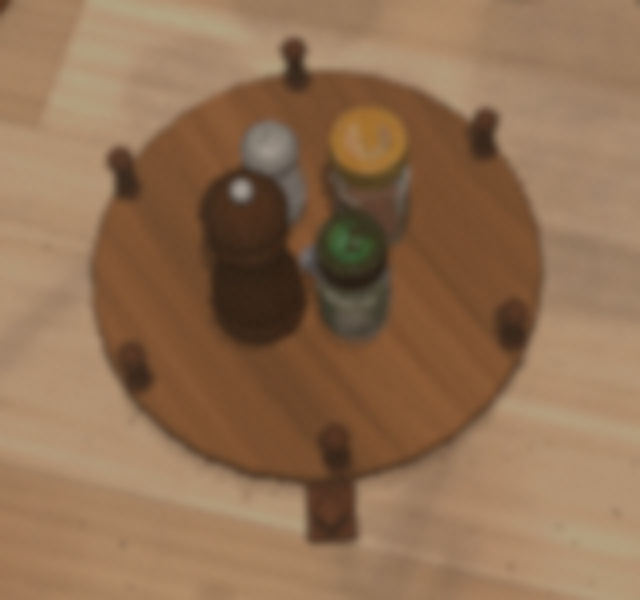

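The crop shows peg heads at (293,47), (484,118), (512,311), (335,437), (133,357) and (122,158), the mill's knob at (242,188), and the marker top at about (332,508).

```bash
cat >> h.py <<'E'
from scipy.optimize import least_squares
def fit(c,heads,z=.073):  # -> cx,cy,yaw mod 60
    p=onz(c,heads,z)[:,:2]
    def f(q):
        a=np.arctan2(*(p-q[:2]).T[::-1]); k=np.round((a-q[2])/(np.pi/3))*np.pi/3+q[2]
        return (q[:2]+.13*np.c_[np.cos(k),np.sin(k)]-p).ravel()
    m=p.mean(0);b=None
    for y in np.radians([0,15,30,45]):
        s=least_squares(f,[*m,y])
        if b is None or s.cost<b.cost:b=s
    return b.x,np.abs(b.fun).max(),p
E
python3 - <<'E'
from h import *
d=pickle.load(open("cams0.pkl","rb"));c=d["top"]
cv=lambda a:(np.array(a,float)+.5)/4-.5+[170,160]
q,e,p=fit(c,cv([(293,47),(484,118),(512,311),(335,437),(133,357),(122,158)]))
print(q[:2],np.degrees(q[2]),e)
for a in p-q[:2]: print(np.hypot(*a),np.degrees(np.arctan2(a[1],a[0])))
mk=onz(c,cv([(332,508)]),.034)[0,:2];ml=onz(c,cv([(242,189)]),.193)[0,:2]
for n,v in(("mk",mk),("mill",ml)):
    a=v-q[:2];print(n,v,np.hypot(*a),np.degrees(np.arctan2(a[1],a[0])))
# rim ellipse check and predicted mill
t=np.linspace(0,2*np.pi,90)
im=cv2.resize(c["pixels"][160:310,170:330,::-1],None,fx=4,fy=4,interpolation=cv2.INTER_CUBIC)
def circ(o,rad,z,col):
    uv=(proj(c,np.c_[o[0]+rad*np.cos(t),o[1]+rad*np.sin(t),0*t+z])-[170,160]+.5)*4-.5
    cv2.polylines(im,[uv.round().astype(int)],True,col,1)
circ(q,.14,.034,(0,255,0));circ(ml,.029,.034,(255,255,0))
sc=d["scene"];print("scene pred mill top",proj(sc,[*ml,.194]),"marker",proj(sc,[*mk,.034]))
g=np.array([np.cos(np.arctan2(*(mk-q[:2])[::-1])),np.sin(np.arctan2(*(mk-q[:2])[::-1]))])
circ(q[:2]+.159*g,.0113,.034,(0,0,255))
S=sc["pixels"][130:260,180:330,::-1]
S=cv2.resize(S,None,fx=3,fy=3,interpolation=cv2.INTER_CUBIC)
cv2.imwrite("pics/ov.png",np.hstack([im[:560],np.zeros((560,1,3),np.uint8)])[:, :800]);cv2.imwrite("pics/sc.png",S)
E
```

```text
[0.55172764 0.04278761] 20.722444873642395 0.0017192599243955609
0.13077093048149566 20.662975721701383
0.12963946231482804 -38.94486257114334
0.12839493867100324 -99.64457741648958
0.13010477773724693 -159.41305816153158
0.13012155585551574 141.4949619309175
0.1285473470154545 80.169192291634
mk [ 0.40084132 -0.00709204] 0.1589171467017314 -161.7072681590429
mill [0.51339807 0.06558296] 0.04459578483278045 149.25921180908531
scene pred mill top [[250.93129394 149.5523259 ]] marker [[229.72820426 228.24285229]]
```

View pics/ov.png

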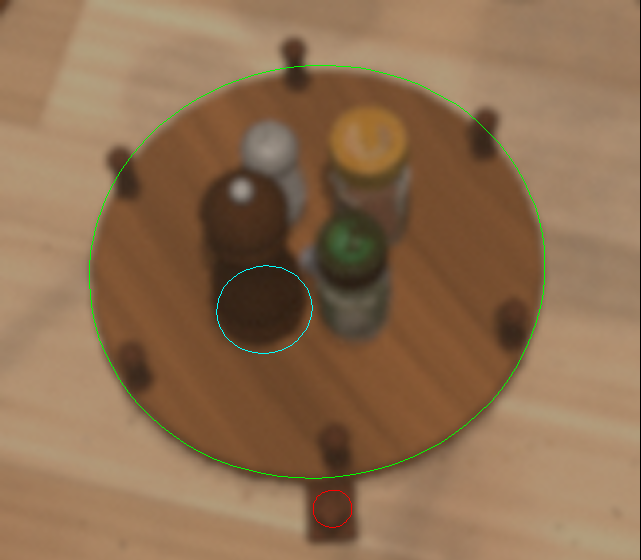

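View pics/sc.png

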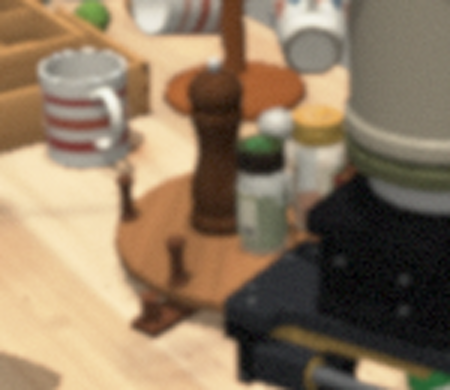

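Every measurement agrees with the text: peg radius 128–131 mm, marker radius 159 mm, mill radius about 45 mm. The scene view also matches for the mill's top and the marker. The carousel has to turn about 49° counter-clockwise. I'll straddle the front peg (at 200.7°) and carry it round.

```bash
python3 -m pendant '[[-1,0.15,-0.17,0,0,0,0.016],[-1,0.3,-0.34,0,0,0,0.016],[-1,0.45,-0.51,0,0,0,0.016],[-1,0.6,-0.68,0,0,0,0.016],[-1,0.65,-0.74,0,0,0,0.016],[-1,0.65,-0.74,0,0,0,0.016],[-1,0.65,-0.74,0,0,0,0.016]]'
```

```text
time: 0.98
ee_pos: [0.3443, -0.2863, 0.2365]
eef_rot: [0.981, 0.196, -0.0, 0.0]
ft_force: [0.1, -2.0, -0.0]
width: 0.0869
grip_force: 0.0
```

```bash
python3 - <<'E'
from h import *
d=pickle.load(open("cams0.pkl","rb"));c=d["top"]
cv=lambda a:(np.array(a,float)+.5)/4-.5+[170,160]
o=np.array([.5517,.0428])
b=onz(c,cv([(259,300)]),.034)[0,:2]-o;print(b+o,np.hypot(*b),np.degrees(np.arctan2(b[1],b[0])))
for n,uv,z in(("greenjar",(349,262),0),("shaker",(359,228),0),("tin",(394,292),0)):print(n,onz(c,uv,z))
from bench import r
from scipy.spatial.transform import Rotation as R
s=r.read_state();M=R.from_quat(s["eef_rot"]).as_matrix();print(s["time"],s["ee_pos"],np.degrees(np.arctan2(M[1,0],M[0,0])),M.T@(np.array([.4301,-.0032,s["ee_pos"][2]])-s["ee_pos"])/.3)
E
```

```text
[0.51820966 0.07011919] 0.04321968199405014 140.79472358461987
greenjar [[ 0.52770196 -0.21526785  0.        ]]
shaker [[ 0.62381682 -0.22361212  0.        ]]
tin [[ 0.47788903 -0.33233164  0.        ]]
0.975 [ 0.3442878  -0.2863448   0.23647276] 22.569780597340817 [ 6.26378035e-01 -7.61746912e-01 -3.45513932e-04]
```

```bash
python3 -m pendant '[[-1,0.15,-0.18,0,0,0,0.016],[-1,0.3,-0.36,0,0,0,0.016],[-1,0.45,-0.54,0,0,0,0.016],[-1,0.57,-0.69,0,0,0,0.016],[-1,0.626,-0.762,0,0,0,0.016],[-1,0.626,-0.762,0,0,0,0.016],[-1,0.626,-0.762,0,0,0,0.016]]'; python3 - <<'E'
from bench import r,optics
from h import *
from scipy.spatial.transform import Rotation as R
s=r.read_state();M=R.from_quat(s["eef_rot"]).as_matrix();print(s["time"],s["ee_pos"],np.degrees(np.arctan2(M[1,0],M[0,0])),M.T@(np.array([.4301,-.0032,s["ee_pos"][2]])-s["ee_pos"])/.3)
c=optics.camera("wrist");pickle.dump(c,open("w1.pkl","wb"))
im=c["pixels"][:,:,::-1].copy()
o=np.array([.5517,.0428])
for k in range(6):
    a=np.radians(20.7+60*k);u=proj(c,[*(o+.13*np.array([np.cos(a),np.sin(a)])),.079])[0];cv2.circle(im,tuple(u.round().astype(int)) if abs(u).max()<2000 else (0,0),2,(0,255,0),1)
for P in([.5134,.0656,.194],[.5182,.0701,.034],[.4008,-.0071,.034]):
    u=proj(c,P)[0];print(u);cv2.circle(im,tuple(u.round().astype(int)),2,(0,0,255),1)
cv2.imwrite("pics/w1.png",im)
E
```

```text
time: 1.85
ee_pos: [0.4303, -0.0042, 0.2363]
eef_rot: [0.984, 0.178, -0.0, -0.0]
ft_force: [-0.3, -1.2, -0.2]
width: 0.0871
grip_force: 0.0
1.85 [ 0.43026256 -0.00415081  0.23630173] 20.563152838080768 [ 6.05871902e-04 -3.15774540e-03  7.85156469e-07]
[202.21045819  37.94021234]
[235.47472621  65.11607562]
[271.58659515 214.96658527]
```

View pics/w1.png

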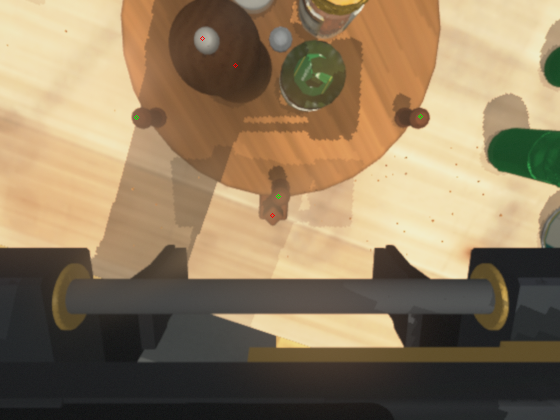

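The wrist view matches the predictions: pegs at (137,117), (278,196) and (420,117), marker at (272,212). The mill's knob is at (206,40), its base edge spans to x≈271 and y≈103, and the button is at (281,39). I'll refine the mill's angle from this.

```bash
python3 - <<'E'
from h import *
c=pickle.load(open("w1.pkl","rb"))
b=onz(c,[281,39],.045)[0,:2];print("button",b)
q,e,p=fit(c,[(141,117),(278,194),(416,117)],.073);print(q[:2],np.degrees(q[2]),e)
for o in (b,np.array([.5517,.0428])):
  for n,uv,z in(("knob",(206,40),.191),("base",(238,70),.034),("mk",(272,213),.034)):
    a=onz(c,uv,z)[0,:2]-o;print(n,a+o,np.hypot(*a),np.degrees(np.arctan2(a[1],a[0]))%360)
E
```

```text
button [0.55033685 0.03938093]
[0.51377633 0.00818994] -4.813479187865864 0.046424210590658044
knob [0.51346238 0.06435452] 0.04453545182350323 145.8917947637381
base [0.51515431 0.06670634] 0.04454760237226932 142.16439724646327
mk [ 0.40280843 -0.0067888 ] 0.1545842086490691 197.37776444325408
knob [0.51346238 0.06435452] 0.04389433633890698 150.5900678669435
base [0.51515431 0.06670634] 0.04367036104146707 146.809321692721
mk [ 0.40280843 -0.0067888 ] 0.156932303243348 198.42049891750946
```

```bash
python3 -m pendant '[[-1,0.001,-0.003,0.15,0,0,0],[-1,0.001,-0.003,0.3,0,0,0],[-1,0.001,-0.003,0.45,0,0,0],[-1,0.001,-0.003,0.55,0,0,0],[-1,0.001,-0.003,0.578,0,0,0],[0.2,0.001,-0.003,0.578,0,0,0],[0.2,0.001,-0.003,0.578,0,0,0],[0.2,0.001,-0.003,0.578,0,0,0]]' 5; python3 -m pendant '[[0.2,0,0,0,0,0,0],[0.2,0,0,0,0,0,0]]'
```

```text
time: 2.9
ee_pos: [0.4309, -0.0019, 0.0641]
eef_rot: [0.984, 0.179, 0.001, 0.0]
ft_force: [0.9, -0.1, 0.3]
width: 0.065
grip_force: 0.0
time: 3.15
ee_pos: [0.4303, -0.0017, 0.0634]
eef_rot: [0.984, 0.179, 0.0, 0.0]
ft_force: [-0.1, 0.2, -0.1]
width: 0.0452
grip_force: 0.0
```

```bash
python3 -m pendant '[[0.2,0.0001,0.0076,0,0,0,-0.0083],[0.2,0.0003,0.0151,0,0,0,-0.0167],[0.2,0.0006,0.0227,0,0,0,-0.025],[0.2,0.0011,0.0302,0,0,0,-0.0333],[0.2,0.0016,0.0378,0,0,0,-0.0417],[0.2,0.0024,0.0453,0,0,0,-0.05],[0.2,0.0032,0.0528,0,0,0,-0.0583],[0.2,0.0042,0.0603,0,0,0,-0.0667]]'
```

```text
time: 4.15
ee_pos: [0.4377, -0.0182, 0.0631]
eef_rot: [0.969, 0.248, -0.0, -0.0]
ft_force: [0.3, 0.9, 0.2]
width: 0.0349
grip_force: 0.6
```

```bash
python3 -m pendant '[[0.2,0.0001,0.0076,0,0,0,-0.0083],[0.2,0.0003,0.0151,0,0,0,-0.0167],[0.2,0.0006,0.0227,0,0,0,-0.025],[0.2,0.0011,0.0302,0,0,0,-0.0333],[0.2,0.0016,0.0378,0,0,0,-0.0417],[0.2,0.0024,0.0453,0,0,0,-0.05],[0.2,0.0032,0.0528,0,0,0,-0.0583],[0.2,0.0042,0.0603,0,0,0,-0.0667]]'
```

```text
time: 5.15
ee_pos: [0.4476, -0.0335, 0.0631]
eef_rot: [0.949, 0.315, -0.0, 0.0]
ft_force: [-1.5, 0.5, -0.6]
width: 0.035
grip_force: 0.7
```

```bash
python3 - <<'E'
from bench import r,optics
from h import *
s=r.read_state();a=np.array(s["ee_pos"])[:2]-[.5517,.0428];print(s["time"],np.hypot(*a),np.degrees(np.arctan2(a[1],a[0]))%360,s["ft_force"],s["width"])
c=optics.camera("top");cv2.imwrite("pics/t2.png",cv2.resize(c["pixels"][160:310,170:330,::-1],None,fx=4,fy=4,interpolation=cv2.INTER_CUBIC))
E
```

```text
5.15 0.12908889266643475 216.24819852310253 [-1.50356114  0.47322204 -0.63502141] 0.0350082011445776
```

View pics/t2.png

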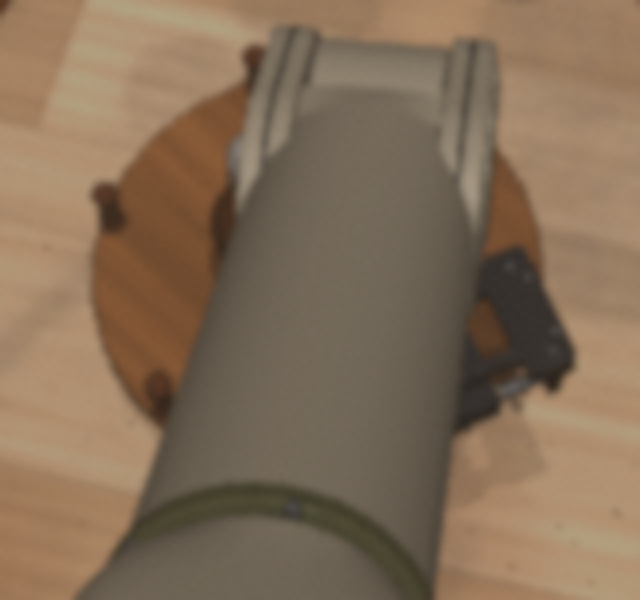

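The pegs have moved about 12° counter-clockwise (left peg now at (107,195)) and the arm clears the jars. I'll continue.

```bash
python3 -m pendant '[[0.2,0.0001,0.0076,0,0,0,-0.0083],[0.2,0.0003,0.0151,0,0,0,-0.0167],[0.2,0.0006,0.0227,0,0,0,-0.025],[0.2,0.0011,0.0302,0,0,0,-0.0333],[0.2,0.0016,0.0378,0,0,0,-0.0417],[0.2,0.0024,0.0453,0,0,0,-0.05],[0.2,0.0032,0.0528,0,0,0,-0.0583],[0.2,0.0042,0.0603,0,0,0,-0.0667]]'
```

```text
time: 6.2
ee_pos: [0.4594, -0.0473, 0.0631]
eef_rot: [0.925, 0.381, -0.0, 0.0]
ft_force: [-1.7, 0.5, 0.3]
width: 0.0348
grip_force: 0.7
```

```bash
python3 -m pendant '[[0.2,0.0001,0.0076,0,0,0,-0.0083],[0.2,0.0003,0.0151,0,0,0,-0.0167],[0.2,0.0006,0.0227,0,0,0,-0.025],[0.2,0.0011,0.0302,0,0,0,-0.0333],[0.2,0.0016,0.0378,0,0,0,-0.0417],[0.2,0.0024,0.0453,0,0,0,-0.05],[0.2,0.0032,0.0528,0,0,0,-0.0583],[0.2,0.0042,0.0603,0,0,0,-0.0667]]'
```

```text
time: 7.2
ee_pos: [0.4731, -0.0593, 0.0631]
eef_rot: [0.896, 0.444, -0.0, 0.0]
ft_force: [-2.1, -0.3, -0.7]
width: 0.0348
grip_force: 0.7
```

```bash
python3 -m pendant '[[0.2,0.0001,0.0076,0,0,0,-0.0083],[0.2,0.0003,0.0151,0,0,0,-0.0167],[0.2,0.0006,0.0227,0,0,0,-0.025],[0.2,0.0011,0.0302,0,0,0,-0.0333],[0.2,0.0016,0.0378,0,0,0,-0.0417],[0.2,0.0024,0.0453,0,0,0,-0.05],[0.2,0.0032,0.0528,0,0,0,-0.0583],[0.2,0.0042,0.0603,0,0,0,-0.0667]]'
```

```text
time: 8.2
ee_pos: [0.4883, -0.0692, 0.0632]
eef_rot: [0.863, 0.506, 0.0, 0.0]
ft_force: [-1.7, -0.1, 0.1]
width: 0.0349
grip_force: 0.7
```

```bash
python3 -m pendant '[[0.2,0.0001,0.0076,0,0,0,-0.0083],[0.2,0.0003,0.0151,0,0,0,-0.0167],[0.2,0.0006,0.0227,0,0,0,-0.025],[0.2,0.0011,0.0302,0,0,0,-0.0333],[0.2,0.0016,0.0378,0,0,0,-0.0417],[0.2,0.0024,0.0453,0,0,0,-0.05],[0.2,0.0032,0.0528,0,0,0,-0.0583],[0.2,0.0042,0.0603,0,0,0,-0.0667]]'; python3 - <<'E'
from bench import r
from h import *
s=r.read_state();a=np.array(s["ee_pos"])[:2]-[.5517,.0428];print(s["time"],np.hypot(*a),np.degrees(np.arctan2(a[1],a[0]))%360,s["ft_force"],s["width"])
E
```

```text
time: 9.2
ee_pos: [0.5047, -0.077, 0.0632]
eef_rot: [0.825, 0.565, 0.0, 0.0]
ft_force: [-1.4, -0.8, 0.1]
width: 0.0349
grip_force: 0.7
9.2 0.12867978950180367 248.56462897546427 [-1.43424263 -0.76271628  0.12183628] 0.03485826484104387
```

```bash
python3 -m pendant '[[0.2,0.0001,0.0076,0,0,0,-0.0083],[0.2,0.0003,0.0151,0,0,0,-0.0167],[0.2,0.0006,0.0227,0,0,0,-0.025],[0.2,0.0011,0.0302,0,0,0,-0.0333],[0.2,0.0011,0.0302,0,0,0,-0.0333],[0.2,0.0011,0.016,0,0,0,-0.0333],[0.2,0.0011,0.010,0,0,0,-0.0333],[0.2,0.0011,0.010,0,0,0,-0.0333]]'; python3 -m pendant '[[0.2,0,0,-0.05,0,0,0],[0.2,0,0,-0.15,0,0,0],[0.2,0,0,-0.3,0,0,0],[0.2,0,0,-0.45,0,0,0],[0.2,-0.2,0,-0.58,0,0,0],[0.2,-0.3,0,-0.6,0,0,0],[0.2,-0.3,0,-0.6,0,0,0],[0.2,-0.3,0,-0.6,0,0,0]]'; python3 - <<'E'
from bench import r,optics
from h import *
for n in("wrist","top"):
    c=optics.camera(n);pickle.dump(c,open(n+"3.pkl","wb"));im=c["pixels"][:,:,::-1]
    cv2.imwrite("pics/%s3.png"%n,im if n=="wrist" else cv2.resize(im[160:310,170:330],None,fx=4,fy=4,interpolation=cv2.INTER_CUBIC))
E
```

```text
time: 10.2
ee_pos: [0.5074, -0.0776, 0.0633]
eef_rot: [0.805, 0.593, 0.0, 0.0]
ft_force: [0.3, -0.3, -0.1]
width: 0.0349
grip_force: 0.0
time: 11.2
ee_pos: [0.4808, -0.1627, 0.2436]
eef_rot: [0.805, 0.593, 0.0, 0.0]
ft_force: [0.5, -0.3, -0.1]
width: 0.0346
grip_force: 0.0
```

View pics/wrist3.png

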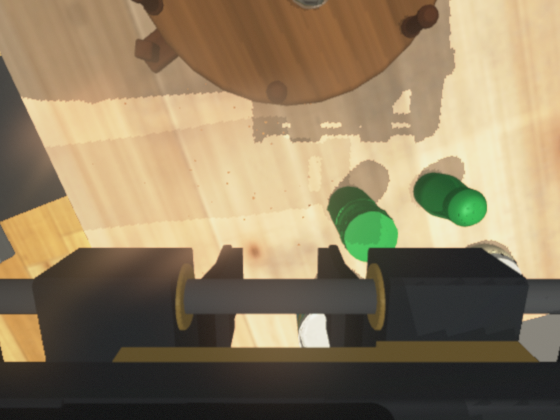

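The wrist now looks past the carousel: the marker is at (155,47) and the mill is out of view. I'll go back to the earlier viewpoint, slightly higher.

```bash
python3 -m pendant '[[0.2,0,0,-0.1,0,0,0.05],[0.2,0.08,-0.06,-0.1,0,0,0.13],[0.2,0.17,-0.13,-0.1,0,0,0.21],[0.2,0.26,-0.2,-0.1,0,0,0.29],[0.2,0.35,-0.27,-0.1,0,0,0.37],[0.2,0.42,-0.33,-0.1,0,0,0.435],[0.2,0.453,-0.357,-0.1,0,0,0.435],[0.2,0.453,-0.357,-0.1,0,0,0.435]]'; python3 -m pendant '[[0.2,0,0,0,0,0,0],[0.2,0,0,0,0,0,0]]';python3 - <<'E'
from bench import r,optics
from h import *
c=optics.camera("wrist");pickle.dump(c,open("w4.pkl","wb"));im=c["pixels"][:,:,::-1]
cv2.imwrite("pics/w4.png",cv2.resize(im[:300],None,fx=1.4,fy=1.4,interpolation=cv2.INTER_CUBIC))
E
```

```text
time: 12.3
ee_pos: [0.4188, -0.0014, 0.2732]
eef_rot: [0.984, 0.18, 0.0, 0.0]
ft_force: [0.2, -0.5, 0.3]
width: 0.035
grip_force: 0.0
time: 12.55
ee_pos: [0.419, -0.0027, 0.273]
eef_rot: [0.984, 0.178, -0.0, -0.0]
ft_force: [0.3, 0.3, 0.1]
width: 0.0351
grip_force: 0.0
```

View pics/w4.png

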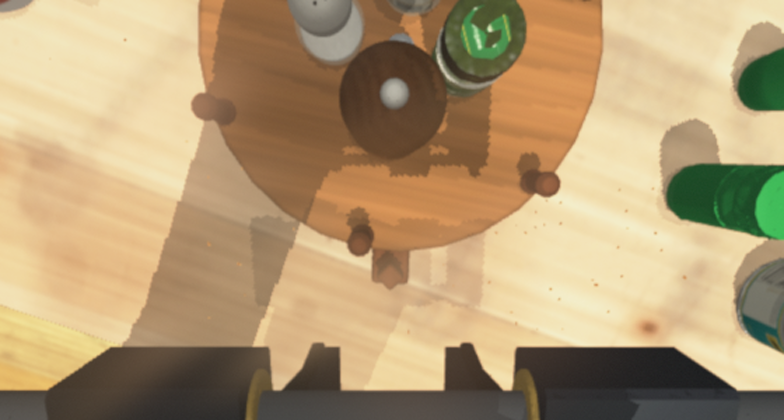

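The view shows the mill's knob at (394,93), mill body centred near (393,100), marker at (390,267), button at about (401,39), and peg heads at (203,105), (360,242) and (547,184). I'll compute the alignment.

```bash
python3 - <<'E'
from h import *
c=pickle.load(open("w4.pkl","rb"))
cv=lambda a:(np.array(a,float)+.5)/1.4-.5
p=onz(c,cv([(203,105),(360,241),(547,184)]),.074)[:,:2]
f=lambda q:(np.hypot(*(p-q).T)-.13)
s=least_squares(f,[.55,.042]);print("o",s.x,s.fun)
# rim edge fit (silhouette of the top face)
im=c["pixels"]
P=onz(c,cv([(199,30),(602,30),(412,249),(570,140),(240,160),(300,222)]),.034)[:,:2]
s2=least_squares(lambda q:np.hypot(*(P-q).T)-.14,[.55,.042]);print("rim",s2.x,s2.fun)
for o in(s.x,s2.x,np.array([.5517,.0428])):
  for n,uv,z in(("knob",(394,93),.191),("body",(393,99),.17),("mk",(390,267),.034),("peg",(360,241),.074)):
    a=onz(c,cv([uv]),z)[0,:2]-o;print(n,a+o,round(np.hypot(*a),4),np.degrees(np.arctan2(a[1],a[0]))%360)
E
```

```text
o [0.55296579 0.04097676] [ 0.00059768 -0.00061104  0.00060295]
rim [0.55481762 0.04214163] [-0.00415652 -0.00281809  0.00138499 -0.00325501 -0.00254706  0.00126728]
knob [0.50774875 0.02915624] 0.0467 194.65025674482172
body [0.50740747 0.02942198] 0.047 194.23162153048278
mk [ 0.40748698 -0.00585333] 0.1528 197.84353079306987
peg [0.42498144 0.02196339] 0.1294 188.45006403278757
knob [0.50774875 0.02915624] 0.0488 195.42315203218635
body [0.50740747 0.02942198] 0.0491 195.01820317893763
mk [ 0.40748698 -0.00585333] 0.155 198.0437242276461
peg [0.42498144 0.02196339] 0.1314 188.83384380154607
knob [0.50774875 0.02915624] 0.046 197.24587588348123
body [0.50740747 0.02942198] 0.0463 196.80630541824016
mk [ 0.40748698 -0.00585333] 0.1522 198.6429156311092
peg [0.42498144 0.02196339] 0.1284 189.33770929687887
```

The mill is about 2.5° short (195° against 198°). I'll give it one more small push on the peg that is now in front (188.8°).

```bash
python3 -m pendant '[[0.2,0.015,-0.04,0,0,0,0.06],[0.2,0.03,-0.073,0,0,0,0.096],[0.2,0.03,-0.073,0,0,0,0.096],[0.2,0.03,-0.073,0,0,0,0.096],[0.2,0.03,-0.073,0,0,0,0.096]]'; python3 - <<'E'
from bench import r,optics
from h import *
from scipy.spatial.transform import Rotation as R
s=r.read_state();a=np.array(s["ee_pos"])[:2]-[.5522,.042];M=R.from_quat(s["eef_rot"]).as_matrix()
print(s["ee_pos"],np.hypot(*a),np.degrees(np.arctan2(a[1],a[0]))%360,np.degrees(np.arctan2(M[1,0],M[0,0])))
E
```

```text
time: 13.22
ee_pos: [0.4196, 0.0212, 0.2731]
eef_rot: [0.997, 0.078, -0.0, -0.0]
ft_force: [0.8, -0.0, 0.9]
width: 0.0347
grip_force: 0.0
[0.41961203 0.02116088 0.27310602] 0.13421564149393586 188.93222085545204 8.984353982647034
```

```bash
python3 -m pendant '[[0.2,0,0,0.2,0,0,0],[0.2,0,0,0.4,0,0,0],[0.2,0,0,0.55,0,0,0],[0.2,0,0,0.65,0,0,0],[0.2,0,0,0.697,0,0,0],[0.2,0,0,0.697,0,0,0],[0.2,0,0,0.697,0,0,0]]'; python3 -m pendant '[[0.2,0.0001,0.008,0,0,0,-0.0083],[0.2,0.0003,0.016,0,0,0,-0.0167],[0.2,0.0006,0.024,0,0,0,-0.025],[0.2,0.0011,0.031,0,0,0,-0.0333],[0.2,0.0017,0.039,0,0,0,-0.0417],[0.2,0.0024,0.045,0,0,0,-0.05],[0.2,0.0027,0.049,0,0,0,-0.0525],[0.2,0.0027,0.049,0,0,0,-0.0525]]'
```

```text
time: 14.1
ee_pos: [0.4205, 0.0217, 0.0651]
eef_rot: [0.997, 0.078, 0.001, 0.0]
ft_force: [-0.2, 0.7, -0.5]
width: 0.0346
grip_force: 0.0
time: 15.1
ee_pos: [0.4227, 0.0072, 0.064]
eef_rot: [0.991, 0.133, -0.0, 0.0]
ft_force: [0.4, 0.9, -0.5]
width: 0.0347
grip_force: 0.2
```

```bash
python3 -m pendant '[[0.2,0,0,0,0,0,0],[0.2,0,-0.012,0,0,0,0],[0.2,0,-0.02,0,0,0,0],[0.2,0,-0.02,0,0,0,0]]';  python3 -m pendant '[[0.2,0,-0.01,-0.05,0,0,0],[0.2,0,-0.01,-0.2,0,0,0],[0.2,0,-0.01,-0.4,0,0,0],[0.2,0,-0.01,-0.6,0,0,0],[0.2,0,0.01,-0.697,0,0,0],[0.2,0,0.02,-0.7,0,0,0],[0.2,0,0.02,-0.7,0,0,0]]'; python3 - <<'E'
from bench import r,optics
from h import *
c=optics.camera("wrist");pickle.dump(c,open("w5.pkl","wb"));im=c["pixels"][:,:,::-1]
cv2.imwrite("pics/w5.png",cv2.resize(im[:300],None,fx=1.4,fy=1.4,interpolation=cv2.INTER_CUBIC))
E
```

```text
time: 15.6
ee_pos: [0.421, 0.0134, 0.064]
eef_rot: [0.991, 0.133, 0.0, 0.0]
ft_force: [-0.4, 1.0, 0.2]
width: 0.0345
grip_force: 0.0
time: 16.48
ee_pos: [0.4223, 0.0075, 0.2738]
eef_rot: [0.991, 0.133, -0.0, 0.0]
ft_force: [-0.0, -0.1, 0.1]
width: 0.0353
grip_force: 0.0
```

View pics/w5.png

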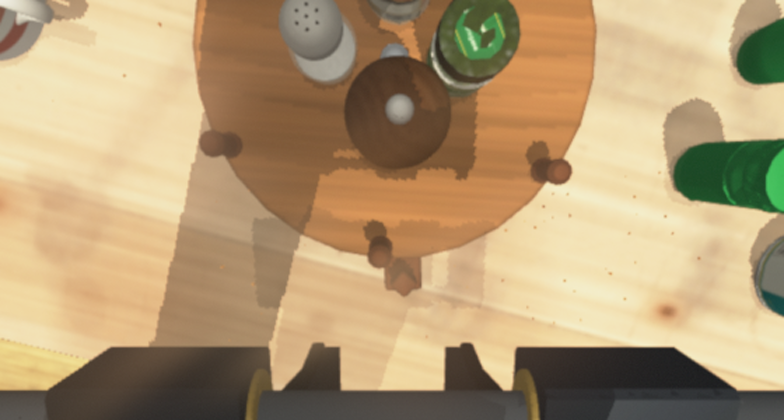

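The view shows the knob at (400,109), mill body centred near (398,113), marker at (403,278), button near (395,51), and peg heads at (212,143), (380,253) and (560,171).

```bash
python3 - <<'E'
from h import *
c=pickle.load(open("w5.pkl","rb"))
cv=lambda a:(np.array(a,float)+.5)/1.4-.5
p=onz(c,cv([(212,143),(380,253),(560,171)]),.074)[:,:2]
s=least_squares(lambda q:np.hypot(*(p-q).T)-.13,[.55,.042]);print("o",s.x,s.fun)
b=onz(c,cv([(395,51)]),.043)[0,:2];print("button",b)
for o in(s.x,b,np.array([.5517,.0428])):
  for n,uv,z in(("knob",(400,109),.191),("body",(398,113),.17),("mk",(403,278),.034),("peg",(380,253),.074)):
    a=onz(c,cv([uv]),z)[0,:2]-o;print(n,round(np.hypot(*a),4),np.degrees(np.arctan2(a[1],a[0]))%360)
E
```

```text
o [0.55316005 0.04036596] [ 0.00065287 -0.00066448  0.00065196]
button [0.55519665 0.04096921]
knob 0.0468 196.71553613254468
body 0.0468 196.00008733361116
mk 0.1556 197.62238496262702
peg 0.1293 190.76990032400204
knob 0.0489 196.7061502106835
body 0.0489 196.02178651131325
mk 0.1578 197.60726637545505
peg 0.1314 190.86232853967363
knob 0.0462 200.1319111058044
body 0.0461 199.41004188311885
mk 0.155 198.6433202573529
peg 0.1284 191.95889041018958
```

```bash
python3 -c "
from bench import r
s=r.read_state();print(s['time'],max(map(abs,s['joint_vel'])));print(r.close_job())"
```

```text
16.525 0.010486113072786409
the job is handed in; nothing more can be done
None
```

I turned the carousel about 50° by its pegs, so the pepper mill now stands at the front, within about 1° of the marker by my last wrist-camera measurement. I handed the job in at 16.5 s with the arm raised clear, though I never got an unobstructed top view to confirm the alignment.

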